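# Lock a tape reel on its spindle with a hitch pin

### The job

The tape reel hangs loose on the spindle of the roll stand: push it back over the tapered chuck until it stops against the flange. Then take the hitch pin out of the wooden block, push it down through the cross hole in the spindle, head fully home and its loop leaning back over the reel, and swing the sprung loop over the spindle's end until it snaps shut under the spindle. Let go of everything and leave the other things on the table where they lie.

Things in the scene. Friction and masses are not known exactly. Their poses are not given: they have to be found in the camera images.
- roll_stand: Grey roll stand, fixed. Origin on the table straight below the cross hole; z up. Its spindle, a square 22 mm steel bar with its axis 115 mm above the table, points along -x (towards the robot) from the flange to its free end at x = -27 mm. Base plate 10 mm thick, x -33 to +133 mm, y +-55; the space between it and the spindle is free. Upright plate 90 mm wide, 150 mm high, at x = +78 to +90
- flange (a point): Centre of the front face of the round flange (diameter 66 mm) at the spindle's root, on the spindle's axis, at x = +64 mm in the stand's frame. In front of it the tapered aluminium chuck widens from diameter 28 mm (32 mm before the flange) to 34 mm (4 mm before it); the reel is pushed over it until it stops at the flange
- cross_hole (a point): Centre of the mouth of the cross hole in the spindle's top face, 126 mm above the table. The hole is vertical, 10 mm in diameter, chamfered, right through the 22 mm bar
- tape_reel: Buff reel of tape, diameter 76 mm, 50 mm wide, bore 38 mm, 0.11 to 0.22 kg, hung on the spindle (axis about 5 mm below the spindle's). Origin at its middle; x along its bore, parallel to the stand's x; it may turn about that. At first 16 to 34 mm short of the flange, covering the cross hole; at the flange its origin is at x = +39 mm in the stand's frame, its front face at +14
- hitch_pin: Steel hitch pin, 0.14 kg, standing in the wooden block. Origin at the centre of the underside of its head flange (diameter 18 mm), z up. Below: shank 8 mm thick, 58 mm long, tapered tip. Above: hinge barrel at z = 10 mm, along y. The open loop leans up towards its +x, so in the spindle its x must point along the stand's x (to the reel). It can turn in a hole, and lean 5 degrees
- pin_knob (a point): In the pin's round ribbed knob, by which to hold it: diameter 16 mm, from 28 to 52 mm above the head flange's underside; this point is at 44 mm. The open loop's arms rise beside the neck below the knob, so grip it along the pin's y, with the fingertips no lower than about 22 mm above the flange's underside
- pin_loop (a joint): Angle (rad) of the sprung loop about the pin's y axis at z = 10 mm. 0 = open, leaning 45 degrees up over the pin's +x; it grows as the loop swings over the knob (0.79 = straight up), on to -x (2.36 = level) and down under; 3.80 = shut, bar against the shank. An over-centre spring holds both ends: 1 to 3 N at the bar against it until 1.2 rad, beyond which it snaps shut by itself
- loop_bar (a point): Middle of the loop's cross bar, 60 mm from the hinge line. The loop is a U of 4 mm wire, 62 mm wide over its arms (54 mm inside); it clears the knob's top by 16 mm and the spindle's sides and end by 15 mm. When open in the spindle it stands above the reel with room behind it for a fingertip
- pin_block: Fixed wooden block 56 x 100 x 72 mm high, origin at the centre of its underside, with two vertical 10.5 mm holes 63 mm deep at y = +22 mm (the pin stands in it, flange on the block) and y = -28 mm (empty)
- snips: Bystander: snips with black handles, 125 mm long, lying on the table
- green_marker: Bystander: marker pen, 108 mm long, lying near the table's front edge
- tape_measure: Bystander: tape measure, 64 x 72 x 25 mm
- board_eraser: Bystander: small black eraser, 28 x 46 x 19 mm
- masking_tape: Bystander: thin roll of masking tape lying flat, diameter about 100 mm, 24 mm high
Things that resemble listed ones, but are neither listed nor needed, are in the scene too. What is shaped like the tape_reel but green or purple is not meant.

How it is judged:
On the way, in this order (a step that is already met when the one before it is completed fails the run):
1. the reel is pushed back to the flange (x of tape_reel in the frame of roll_stand above 0.034 m), for 0.2 s.
2. the hitch pin stands through the cross hole, its head down on the spindle, the loop still open (horizontal distance between hitch_pin and cross_hole below 0.004 m and z of hitch_pin in the frame of cross_hole between -0.004 and 0.004 m and angle between hitch_pin's own z axis and vertical below 0.15 rad and value of joint pin_loop below 1 rad), for 0.2 s.
3. the loop has snapped shut round the spindle's end (value of joint pin_loop above 3.6 rad), for 0.2 s.
At the end, for the whole second after the job is handed in: The reel stands within 6 mm of the flange, the hitch pin stands in the cross hole with its head on the spindle (within 4 mm, tilted less than 9 degrees), its loop is shut (angle over 3.6 rad) round the spindle's end with the cross bar below the spindle, and reel and pin are at rest (x of tape_reel in the frame of roll_stand above 0.033 m and horizontal distance between hitch_pin and cross_hole below 0.004 m and z of hitch_pin in the frame of cross_hole between -0.004 and 0.004 m and angle between hitch_pin's own z axis and vertical below 0.15 rad and value of joint pin_loop above 3.6 rad and z of loop_bar in the frame of roll_stand below 0.09 m and angle between the x axis of hitch_pin and the x axis of roll_stand, either way round below 0.4 rad and linear speed of each of hitch_pin, tape_reel below 0.03 m/s); the robot touches nothing.
It fails at once if a bystander (snips, marker, tape measure, eraser, masking tape) is shifted by more than 30 mm (distance of any of snips, green_marker, tape_measure, board_eraser, masking_tape from where it was at the start of the episode above 0.03 m).
It also fails if it takes over 59 s, if anything falls off the work surface, if the arm or the gripper's body presses on something with over 40 N, if the wrist force passes 120 N, or if a joint passes its speed limit or range.

### The arm

A 7-joint arm with a two-finger parallel gripper is mounted at the origin on a cart in front of the work surface, level with it; the furniture and walls round the work are solid. World frame = base frame: x ahead of the robot, y to its left, z up, the work surface at z = 0. Lengths are in m, angles in rad, forces in N, time in s.
With the tool pointing down it reaches from about 0.425 to 0.875 m from the base axis. Payload 4.7 kg.
Tool frame: the origin (TCP) lies midway between the tips of the shut fingers; the grasp point (between the pads) lies 19 mm behind it (ctrl.grip_point_offset is the distance from the TCP to the grasp point, in m); z points along the fingers, y is the line along which they close (so a half turn about z gives the same grasp; the last joint's range is limited). The gripper opens to 87 mm and grips with 3 to 60 N. Pads are 19 mm wide; open, the fingers measure 117 mm over their backs; the gripper's body (75 mm by 190 mm) begins 51 mm behind the grasp point.
Start: joints at [-1.134, 0.321, -0.07, 1.45, 0.023, 1.371, -0.057], TCP at [0.267, 0.593, 0.201] pointing down, gripper open.
Joint ranges: [-2.86, 2.86], [-0.3, 2.09], [-1.38, 1.24], [0.06, 2.45], [-1.56, 4.7], [0.09, 2.05], [-2.69, 2.69]. Speed limits (rad/s): [2.57, 2.57, 3.14, 3.14, 3.14, 3.14, 3.14].

### API

Orientations are given as a rotation vector (axis times angle).
In Python, from bench import ctrl gives the robot as it stands.
- The arm moves only by the tool move_arm, never from a script. Its argument "increments" is text: rows parted by semicolons, each of 7 numbers parted by spaces: the shift along the world's x, y, z in mm, then the turn, a rotation vector about the world's x, y, z in degrees, then the closure in counts, from 0 (fully open) to 255 (shut). A call has exactly 8 rows; each row shifts and turns the commanded pose from where the row before left it; what a row does not reach is not made up. A row lasts 1/12 s, in which the tool goes at most 41.7 mm and 7.16 degrees, less where a joint would pass 70% of its speed; a pose out of reach is approached as far as the arm can. A call with a gripper value outside its range is refused whole. The fingers move at their own pace and stop on an object; "grip_force" is the grip in N (left out, the last holds). Time passes only in rows, so rows that do not move let the fingers close, or fill a call up. It gives the time, the measured TCP pose, the force, the opening and the grip force at its end, in the units of the state.
- ctrl.get_state(): the state, without advancing time (a new reading comes with each control period).
- ctrl.get_image(name): name is "scene" or "top" or "wrist"; returns a dict with "frame" (480x640x3 uint8, red, green, blue), "depth" (480x640 float32, m along the optical axis (not along the pixel's ray), 0 where there is no reading), "fx", "fy", "cx", "cy" (pixels), "k1" (the pictures are not rectified: a ray, as slopes to the right and down, at radius r is drawn at 1 + k1 r^2 times it, then the intrinsics apply), "position" and "orientation" of the camera in the world. Camera axes: x right, y down, z forward; pixel columns grow to the right and rows downward; lengths in m; the calibration is good to about 2 mm. A picture is of the moment at which its call begins.
- ctrl.close_job(): hands the job in; it is judged then, once.
Trained networks look in a picture, given as the dict that the camera call returned (one of the last four; its "shot" number tells which), for a name from the list of things; names that differ only in an ending like _2 or _b are one class to them, and where a whole thing is asked for, a point or a joint stands for the part that bears it (a point fixed in the world has none). Each returns a list of dicts, best first, with "score" (0 to 1); they miss things now and then, are a little off and sometimes report something else, mostly with a low value. They report only what shows in the picture. A call takes as long as a camera call. They do not tell look-alikes from the thing itself.
- ctrl.find_in(target, picture): "centre" ([x, y, z] in m, in world coordinates, good to about 4 mm: the middle of the surface that is visible of it).
- ctrl.silhouettes(target, picture): "region" (480x640 bool, what is visible of it).
The state is a dict: "time": time; "joint_positions": joint angles; "qd": joint speeds; "joint_torque": joint torques, N m; "position": TCP position; "tool_rot": TCP orientation; "ft_force": force on the tool from outside, world axes, zero at the start; "torque": the same for the moment, N m; "grip_width": opening from 0.0 (shut) to 1.0 (fully open); "grip_force": force on a finger pad.
Only numpy, scipy, OpenCV 4.12 (cv2) and the standard library are available. Lean on these libraries where they do the work, as an engineer would, in place of code of your own. Each camera call takes 0.05 s, during which the arm holds its last target. There are 200 camera calls.

## Working session

There is one attempt and no reset: what is moved stays moved. The work goes in short steps, Python scripts to look and compute and a tool call to move; the robot and the scene stay as the last step left them, time stands still between calls to the robot, and variables do not carry over. Pictures are saved under pics/ and viewed, at most 12 in all, crops included, and the job is handed in when it is done.

Besides the shell and the picture viewer there is one more tool, called after "Emit:" by a JSON object that holds its "method" and its "body", one argument or row to a line. move_arm: Moves the arm, as the interface text tells. Its arguments: {"type":"object","properties":{"increments":{"type":"string"},"grip_force":{"type":"number"}},"required":["increments"]}

```bash
mkdir -p pics; ls; cat > h.py <<'E'
import numpy as np, cv2
from scipy.spatial.transform import Rotation as R
from bench import ctrl
np.set_printoptions(precision=4,suppress=True)
def Rm(o):
    o=np.array(o,float)
    if o.shape==(3,3): return o
    return R.from_rotvec(o).as_matrix() if o.size==3 else R.from_quat(o).as_matrix()
def cloud(p):
    v,u=np.mgrid[0:480,0:640]
    x=(u-p['cx'])/p['fx'];y=(v-p['cy'])/p['fy']
    xd,yd=x.copy(),y.copy()
    for _ in range(8):
        f=1+p['k1']*(x*x+y*y); x=xd/f;y=yd/f
    d=p['depth']; P=np.stack([x*d,y*d,d],-1)@Rm(p['orientation']).T+np.array(p['position'])
    P[d==0]=np.nan
    return P
def save(p,n): cv2.imwrite('pics/'+n,cv2.cvtColor(p['frame'],cv2.COLOR_RGB2BGR))
E
python3 - <<'E'
from h import *
for n in ['scene','top']:
    p=ctrl.get_image(n); save(p,n+'.png'); print(n,p['position'],p['orientation'],p['k1'],p['fx'])
    for t in ['roll_stand','tape_reel','hitch_pin','pin_knob','loop_bar','pin_block','snips','green_marker','tape_measure','board_eraser','masking_tape']:
        for r in ctrl.find_in(t,p)[:3]: print(t,np.array(r['centre']),round(r['score'],2))
print(ctrl.get_state())
E
```

```text
pics
scene [-0.1463 -0.5474  0.803 ] [-2.0457  1.0378 -0.4681] -0.06488214698301875 445.09947246161596
roll_stand [0.5813 0.1217 0.0123] 0.78
tape_reel [ 0.4763 -0.0442  0.0584] 0.95
tape_reel [0.5152 0.1253 0.1247] 0.72
tape_reel [ 0.6189 -0.0415  0.0535] 0.71
hitch_pin [ 0.5696 -0.2242  0.1054] 0.52
pin_knob [0.3968 0.0755 0.0088] 0.73
pin_knob [ 0.568  -0.2259  0.1048] 0.64
pin_block [ 0.5482 -0.2598  0.0545] 0.7
snips [ 0.6759 -0.2037  0.0113] 0.58
green_marker [0.3953 0.0769 0.0075] 0.74
tape_measure [0.4558 0.2869 0.0195] 0.71
board_eraser [ 0.3865 -0.1594  0.017 ] 0.68
board_eraser [0.4547 0.2867 0.0238] 0.65
masking_tape [ 0.5843 -0.3634  0.0245] 0.71
top [ 0.3163 -0.0469  1.147 ] [-2.1613  2.0642 -0.2069] -0.02516502423246534 497.22163428160985
roll_stand [0.5845 0.1209 0.01  ] 0.82
tape_reel [ 0.6237 -0.0329  0.0646] 0.94
tape_reel [0.5268 0.1415 0.1415] 0.6
tape_reel [ 0.4867 -0.0285  0.0692] 0.59
hitch_pin [ 0.5766 -0.2228  0.1147] 0.8
hitch_pin [ 0.5643 -0.2488  0.0762] 0.26
pin_knob [ 0.5784 -0.2191  0.115 ] 0.74
snips [ 0.6654 -0.2182  0.0099] 0.83
snips [0.5272 0.1438 0.1423] 0.46
snips [0.3998 0.0806 0.0148] 0.24
green_marker [0.401  0.0822 0.0139] 0.55
tape_measure [0.4644 0.2964 0.02  ] 0.83
board_eraser [ 0.3912 -0.1524  0.0131] 0.52
masking_tape [ 0.6031 -0.362   0.0184] 0.56
{'time': 1.2, 'joint_positions': array([-1.1339,  0.321 , -0.0701,  1.4505,  0.0226,  1.3708, -0.0569]), 'qd': array([ 0.0007,  0.0002, -0.002 ,  0.0008, -0.0009,  0.0005, -0.0005]), 'joint_torque': array([ -0.    , -49.1107,  -0.4032, -31.2772,  -0.0634,   0.0336,
         0.    ]), 'position': array([0.2667, 0.5928, 0.2006]), 'tool_rot': array([0.6592, 3.0716, 0.0001]), 'ft_force': array([ 0.3214, -0.5936,  0.5815]), 'torque': array([-0.0657, -0.0707, -0.0614]), 'grip_force': 0.0, 'grip_width': 0.9960783732703214}
```

View images.

View pics/scene.png

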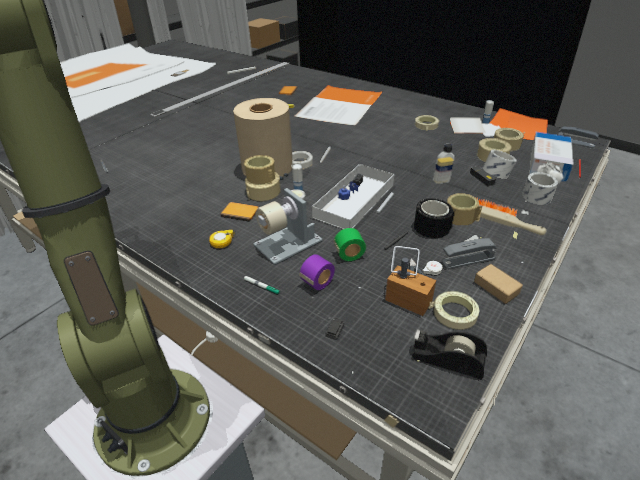

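View pics/top.png

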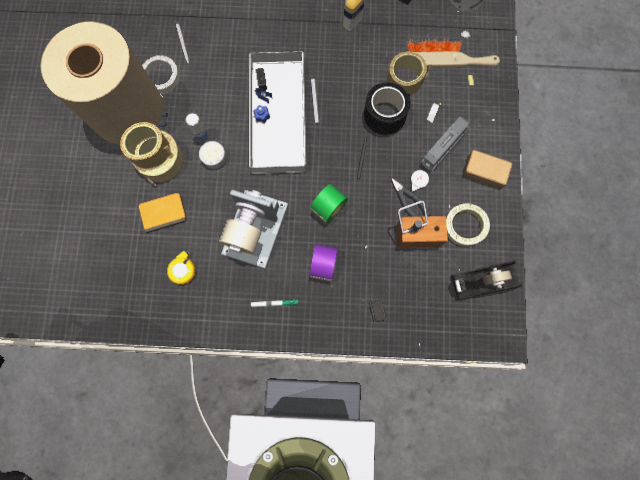

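```bash
cat > fit.py <<'E'
from h import *
S=[]
for n in ['scene','top']:
    p=ctrl.get_image(n); P=cloud(p).reshape(-1,3); np.save(n+'.npy',P); S.append(P)
    A=P[(np.hypot(P[:,0]-.585,P[:,1]-.12)<.13)&(P[:,2]<.2)]
    for z,t in [(.01,.003),(.126,.002),(.15,.004)]:
        B=A[abs(A[:,2]-z)<t]
        if len(B)>8: print(n,z,len(B),cv2.minAreaRect((B[:,:2]*1000).astype(np.float32)),B.mean(0))
    C=P[(np.hypot(P[:,0]-.56,P[:,1]+.24)<.1)]
    print('hist',np.histogram(C[:,2],bins=np.arange(0,.15,.01)))
    B=C[abs(C[:,2]-.072)<.004]; print('block',len(B),cv2.minAreaRect((B[:,:2]*1000).astype(np.float32)))
    B=C[C[:,2]>.112]; print('pin top',len(B)); print(B[np.argsort(B[:,2])][::max(1,len(B)//15)])
E
python3 fit.py
```

```text
scene 0.01 996 ((600.5906982421875, 127.30538940429688), (114.20524597167969, 230.50665283203125), 74.090087890625) [0.5521 0.1348 0.0105]
scene 0.126 86 ((547.8673706054688, 136.64505004882812), (89.3283462524414, 110.97420501708984), 80.20655822753906) [0.5398 0.1283 0.126 ]
scene 0.15 237 ((555.834228515625, 139.43617248535156), (90.43195343017578, 110.16758728027344), 75.7667236328125) [0.563  0.1363 0.149 ]
hist (array([913, 185, 269, 142, 145, 149, 195, 603,  78,  39,  44,  41,  84,
         0]), array([0.  , 0.01, 0.02, 0.03, 0.04, 0.05, 0.06, 0.07, 0.08, 0.09, 0.1 ,
       0.11, 0.12, 0.13, 0.14]))
block 656 ((573.2488403320312, -249.63815307617188), (62.90936279296875, 101.33636474609375), 3.385952949523926)
pin top 120
[[ 0.5848 -0.1897  0.1122]
 [ 0.5858 -0.189   0.1143]
 [ 0.5673 -0.2337  0.116 ]
 [ 0.5633 -0.2305  0.1173]
 [ 0.6172 -0.238   0.1196]
 [ 0.6175 -0.2404  0.1206]
 [ 0.6093 -0.2074  0.1226]
 [ 0.5726 -0.2195  0.1234]
 [ 0.5973 -0.1869  0.1239]
 [ 0.5719 -0.2328  0.1245]
 [ 0.5751 -0.2258  0.1248]
 [ 0.6133 -0.2183  0.1251]
 [ 0.6016 -0.1898  0.1255]
 [ 0.6135 
[... 549 characters left out ...]
    2]), array([0.  , 0.01, 0.02, 0.03, 0.04, 0.05, 0.06, 0.07, 0.08, 0.09, 0.1 ,
       0.11, 0.12, 0.13, 0.14]))
block 907 ((573.3759155273438, -247.82296752929688), (57.04029846191406, 101.47809600830078), 3.4742977619171143)
pin top 132
[[ 0.5837 -0.1868  0.1121]
 [ 0.5692 -0.2188  0.1145]
 [ 0.6116 -0.2374  0.1163]
 [ 0.5666 -0.2309  0.1184]
 [ 0.5705 -0.2326  0.1208]
 [ 0.6087 -0.2065  0.1216]
 [ 0.618  -0.2212  0.1225]
 [ 0.5782 -0.2215  0.1228]
 [ 0.6225 -0.2295  0.1235]
 [ 0.6223 -0.2315  0.1245]
 [ 0.5758 -0.2276  0.1249]
 [ 0.6197 -0.2271  0.1253]
 [ 0.5932 -0.1826  0.1258]
 [ 0.602  -0.1867  0.1263]
 [ 0.6143 -0.2162  0.1269]
 [ 0.5971 -0.1823  0.1276]
 [ 0.6016 -0.1927  0.129 ]]
```

```bash
cat > fit2.py <<'E'
from h import *
a=np.radians(-15);o=np.array([.5232,.1507])
for n in ['scene','top']:
    P=np.load(n+'.npy');P=P[np.isfinite(P[:,0])]
    c,s=np.cos(a),np.sin(a);d=P[:,:2]-o
    L=np.c_[d@[c,s],d@[-s,c],P[:,2]]*1000
    def rect(m,t):
        B=L[m]; r=cv2.minAreaRect(B[:,:2].astype(np.float32)); print(n,t,len(B),r)
    bx=(abs(L[:,1])<70)
    rect(bx&(L[:,0]>68)&(L[:,0]<100)&(abs(L[:,2]-149)<5),'upr top')
    B=L[bx&(abs(L[:,2]-10)<3)&(L[:,0]>-50)&(L[:,0]<150)]
    print(n,'base x pct',np.percentile(B[:,0],[0,.5,2,5,95,98,99.5,100]),'y',np.percentile(B[:,1],[0,.5,2,5,95,98,99.5,100]))
    B=L[bx&(abs(L[:,1])<40)&(L[:,0]>-60)&(L[:,0]<65)&(L[:,2]>90)]
    print('reel x',np.percentile(B[:,0],[0,1,2,5,10,50,90,95,99]),'z',np.percentile(B[:,2],[90,99]))
    T=B[B[:,2]>135]; print('reel top y mean at z max', T[T[:,2]>np.percentile(T[:,2],70)].mean(0), T[:,0].min(),T[:,0].max())
    # loop bar
    C=P[(np.hypot(P[:,0]-.572,P[:,1]+.2267)<.08)&(P[:,2]>.105)]
    r=np.hypot(C[:,0]-.572,C[:,1]+.2267); K=C[r<.013]; print('knob',K.mean(0),K[:,2].max(),len(K))
    W=C[r>.025]; l=cv2.fitLine(W[(r[r>.025]>.03)&(W[:,2]>.118)][:,:2].astype(np.float32),cv2.DIST_HUBER,0,.001,.001).ravel(); print('bar',l, np.degrees(np.arctan2(l[1],l[0]))%180-90,W[W[:,2]>.118].mean(0))
E
python3 fit2.py
```

```text
scene upr top 120 ((78.99201965332031, -1.6415367126464844), (90.47279357910156, 21.490509033203125), 89.42002868652344)
scene base x pct [-33.9407 -33.1919 -32.1759 -29.5798  98.432  114.5381 126.6752 131.3826] y [-59.7667 -57.4071 -55.7987 -53.7117  46.5746  50.8732  53.7109  55.4432]
reel x [-29.2803 -27.4694 -26.958  -23.4168 -20.7727   4.7254  62.8144  63.6681
  64.614 ] z [147.4151 150.0911]
reel top y mean at z max [  6.1476  -2.6729 148.6855] -23.072915421840626 64.96969591970192
knob [ 0.5678 -0.2287  0.1183] 0.12582091474154622 66
bar [ 0.3996 -0.9167  0.609  -0.2115] 23.55317 [ 0.6085 -0.2112  0.1245]
top upr top 258 ((79.31130981445312, 0.00360107421875), (22.533971786499023, 89.555419921875), 1.0065228939056396)
top base x pct [-32.7507 -32.2497 -31.4057 -29.6381 124.3705 129.9262 131.593  132.0638] y [-54.868  -54.0578 -53.3308 -51.9936  48.0861  52.6761  54.9217  56.678 ]
reel x [-27.2502 -26.5084 -24.637  -20.0754 -19.4058   9.6987  58.2858  63.8194
  64.5775] z [148.2045 150.8164]
reel top y mean at z max [  6.1038   0.7417 148.8563] -20.28602644561701 64.87747125156659
knob [ 0.5704 -0.2245  0.1207] 0.12911043196087624 62
bar [ 0.4032 -0.9151  0.6096 -0.2087] 23.78099 [ 0.6099 -0.2098  0.125 ]
```

Emit:
{"method": "move_arm", "body": {
  "increments": "17 -35 0 0 0 1.2 126; 17 -35 0 0 0 1.2 126; 17 -35 0 0 0 1.2 126; 17 -35 0 0 0 1.2 126; 17 -35 0 0 0 1.2 126; 17 -35 0 0 0 1.2 126; 17 -35 0 0 0 1.2 126; 17 -35 0 0 0 0.8 126",
  "grip_force": 20
}}

```text
time: 1.97
position: [0.4033, 0.311, 0.2009]
tool_rot: [0.409, 3.114, 0.001]
ft_force: [1.0, -0.3, -0.0]
grip_width: 0.536
grip_force: 0.0
```

Emit:
{"method": "move_arm", "body": {
  "increments": "15.4 -29.8 0 0 0 0 126; 15.4 -29.8 0 0 0 0 126; 15.4 -29.8 0 0 0 0 126; 15.4 -29.8 0 0 0 0 126; 15.1 -29.8 0 0 0 0 126; 0 0 -37 0 0 0 126; 0 0 -37 0 0 0 126; 0 0 -37 0 0 0 126"
}}

```text
time: 2.63
position: [0.4805, 0.1633, 0.0893]
tool_rot: [0.413, 3.112, 0.003]
ft_force: [0.7, 0.3, -0.7]
grip_width: 0.506
grip_force: 0.0
```

```bash
python3 - <<'E'
from h import *
p=ctrl.get_image('wrist'); save(p,'w1.png'); print(p['position'],p['fx']); print(Rm(p['orientation'])); print(ctrl.get_state()['position'])
q=ctrl.get_image('scene'); save(q,'s1.png')
im=np.hstack([cv2.resize(p['frame'],(400,300)),cv2.resize(q['frame'][150:330,180:420],(400,300))])
cv2.imwrite('pics/c1.png',im[:,:,::-1])
E
```

```text
[0.401  0.1842 0.2728] 353.3763884531379
[[ 0.261   0.9213  0.2883]
 [ 0.9653 -0.2503 -0.0742]
 [ 0.0038  0.2977 -0.9547]]
[0.4747 0.1614 0.0814]
```

View pics/c1.png

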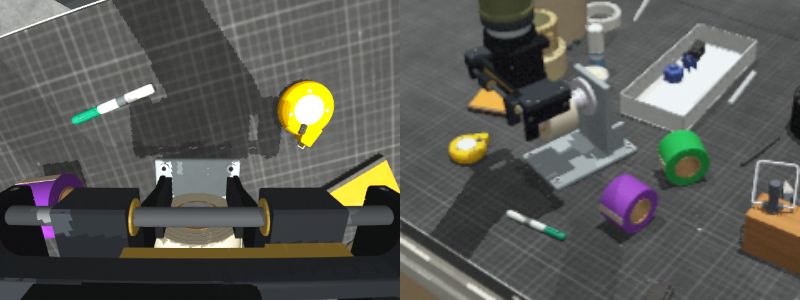

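Emit:
{"method": "move_arm", "body": {
  "increments": "0 0 2 0 0 0 126; 5.8 -1.55 0 0 0 0 126; 5.8 -1.55 0 0 0 0 126; 5.8 -1.55 0 0 0 0 126; 5.8 -1.55 0 0 0 0 126; 5.8 -1.55 0 0 0 0 126; 5.8 -1.55 0 0 0 0 126; 0 0 0 0 0 0 126"
}}

```text
time: 3.4
position: [0.516, 0.1538, 0.0918]
tool_rot: [0.412, 3.113, -0.0]
ft_force: [-0.4, 0.9, -0.3]
grip_width: 0.506
grip_force: 0.0
```

```bash
cat > st.py <<'E'
from h import *
s=ctrl.get_state();a=np.radians(-15);d=s['position']-[.5232,.1507,0]
ax=R.from_rotvec(s['tool_rot']).as_matrix()
print(s['time'],s['position']*1000,'standxy',d[:2]@[np.cos(a),np.sin(a)]*1000,d[:2]@[-np.sin(a),np.cos(a)]*1000,'yaw y',np.degrees(np.arctan2(ax[1,1],ax[0,1])),'z',ax[:,2],'F',s['ft_force'],s['grip_width'])
E
python3 st.py
```

```text
3.4 [515.9874 153.7696  91.8204] standxy -7.76128025961619 1.0982510944190835 yaw y 74.91402196743535 z [ 0.0018 -0.0003 -1.    ] F [-0.4217  0.8525 -0.299 ] 0.5059680894959758
```

Emit:
{"method": "move_arm", "body": {
  "increments": "2 -0.9 0 0 0 0 126; 2 -0.6 0 0 0 0 126; 2 -0.6 0 0 0 0 126; 2 -0.6 0 0 0 0 126; 2 -0.5 0 0 0 0 126; 1 -0.3 0 0 0 0 126; 1 -0.3 0 0 0 0 126; 0 0 0 0 0 0 126"
}}

```text
time: 4.07
position: [0.5239, 0.1514, 0.0914]
tool_rot: [-0.409, -3.11, 0.0]
ft_force: [-8.1, 0.7, 4.5]
grip_width: 0.507
grip_force: 3.8
```

```bash
cat > reel.py <<'E'
from h import *
import sys
a=np.radians(-15);o=np.array([.5232,.1507]);c,s=np.cos(a),np.sin(a)
for n in ['scene','top']:
    P=cloud(ctrl.get_image(n)).reshape(-1,3);P=P[np.isfinite(P[:,0])]
    d=P[:,:2]-o;L=np.c_[d@[c,s],d@[-s,c],P[:,2]]*1000
    B=L[(abs(L[:,1])<45)&(L[:,0]>-60)&(L[:,0]<70)&(L[:,2]>70)&(L[:,2]<156)]
    print(n,np.histogram(B[:,0],bins=np.arange(-40,71,5)))
    T=B[B[:,2]>128]
    if len(T): print('T',np.percentile(T[:,0],[0,2,5,10,50,95,99]),T[:,2].max())
E
python3 st.py;python3 reel.py
```

```text
4.0667 [523.9182 151.3578  91.4274] standxy 0.5234616623864788 0.8212441034708997 yaw y 75.00510186606049 z [-0.0049  0.0005 -1.    ] F [-8.12    0.6643  4.4642] 0.5073888832766364
scene (array([ 0,  0, 36, 21, 22, 53, 64, 35, 22, 21, 86, 29, 28, 24, 30, 22, 28,
       23, 25, 27, 12, 16]), array([-40, -35, -30, -25, -20, -15, -10,  -5,   0,   5,  10,  15,  20,
        25,  30,  35,  40,  45,  50,  55,  60,  65,  70]))
T [-24.8538 -19.6489 -11.4788 -10.5868  11.0725  58.0687  67.5945] 155.73309824023784
top (array([ 0,  0, 16,  7,  0,  0,  0,  0,  0,  0,  0,  0,  0,  0,  0,  0,  0,
        0, 13, 28, 28, 45]), array([-40, -35, -30, -25, -20, -15, -10,  -5,   0,   5,  10,  15,  20,
        25,  30,  35,  40,  45,  50,  55,  60,  65,  70]))
T [-27.1386 -25.0154 -23.6744  52.8805  64.0113  69.4288  69.7322] 148.82270069770155
```

Emit:
{"method": "move_arm", "body": {
  "increments": "1 -0.3 0 0 0 0 126; 1 -0.3 0 0 0 0 126; 1 -0.3 0 0 0 0 126; 1 -0.3 0 0 0 0 126; 1 -0.3 0 0 0 0 126; 1 -0.3 0 0 0 0 126; 0 0 0 0 0 0 126; 0 0 0 0 0 0 126"
}}

```text
time: 4.83
position: [0.5239, 0.1513, 0.0913]
tool_rot: [-0.405, -3.098, 0.001]
ft_force: [-22.7, 3.5, 15.4]
grip_width: 0.506
grip_force: 11.0
```

```bash
python3 st.py
```

```text
4.8333 [523.8527 151.3427  91.2517] standxy 0.46407626364527754 0.7897226497316924 yaw y 75.09111041243433 z [-0.0168  0.0015 -0.9999] F [-22.7298   3.5416  15.4437] 0.5059652271171396
```

Emit:
{"method": "move_arm", "body": {
  "increments": "-17 4.5 0 0 0 0 126; 0 0 34 0 0 0 126; 0 0 34 0 0 0 126; 0 0 34 0 0 0 126; 0 0 34 0 0 0 126; 5 -38 0 0 0 5 60; 5 -38 0 0 0 5 60; 5 -38 0 0 0 5 60"
}}

```text
time: 5.5
position: [0.5314, 0.0381, 0.2288]
tool_rot: [-0.009, 3.138, -0.0]
ft_force: [1.0, -0.4, 0.1]
grip_width: 0.654
grip_force: 0.0
```

Emit:
{"method": "move_arm", "body": {
  "increments": "5 -38 0 0 0 5 100; 5 -38 0 0 0 5 100; 5 -38 0 0 0 5 100; 5 -38 0 0 0 5 100; 5 -38 0 0 0 3.6 100; 0 0 0 0 0 0 100; 0 0 0 0 0 0 100; 0 0 0 0 0 0 100"
}}

```text
time: 6.17
position: [0.5555, -0.1505, 0.2274]
tool_rot: [-0.64, 3.075, 0.0]
ft_force: [0.5, 1.0, -0.3]
grip_width: 0.611
grip_force: 0.0
```

```bash
python3 st.py;python3 reel.py; python3 - <<'E'
from h import *
p=ctrl.get_image('wrist'); q=ctrl.get_image('scene')
P=cloud(p);np.save('wp.npy',P);cv2.imwrite('pics/w2raw.png',p['frame'][:,:,::-1])
im=np.hstack([cv2.resize(p['frame'],(400,300)),cv2.resize(q['frame'][180:270,230:350],(400,300))])
cv2.imwrite('pics/c2.png',im[:,:,::-1])
E
```

```text
6.1667 [ 555.4852 -150.4729  227.4185] standxy 109.13436353659456 -282.55463674498475 yaw y 113.52388797486967 z [ 0.0003  0.0003 -1.    ] F [ 0.4799  0.9747 -0.2866] 0.6107643387324577
scene (array([  0,   0,  38,  21,  21,  20,  21,  18,  24,  34, 178,  62,  54,
        45,  50,  49,  55,  42,  51,  50,  24,  31]), array([-40, -35, -30, -25, -20, -15, -10,  -5,   0,   5,  10,  15,  20,
        25,  30,  35,  40,  45,  50,  55,  60,  65,  70]))
T [-26.4451  -5.3307   9.8142  10.6741  32.0492  65.3068  67.9606] 153.7495711719685
top (array([  0,   0,  25,  30,  30,  29,  28,  26,  28,  29, 150,  86,  88,
        85,  91,  84,  87,  85,  89,  83,  64,  70]), array([-40, -35, -30, -25, -20, -15, -10,  -5,   0,   5,  10,  15,  20,
        25,  30,  35,  40,  45,  50,  55,  60,  65,  70]))
T [-27.2937 -13.0483  10.9982  13.0825  37.52    66.2944  68.7257] 155.53323986535906
```

View pics/c2.png

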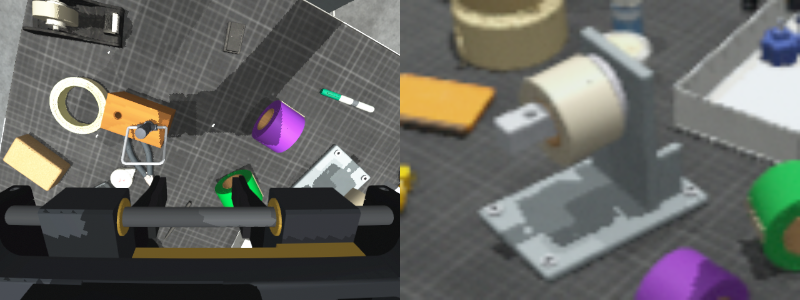

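```bash
cat > pin.py <<'E'
from h import *
P=np.load('wp.npy').reshape(-1,3);P=P[np.isfinite(P[:,0])]
C=P[(np.hypot(P[:,0]-.572,P[:,1]+.2267)<.08)&(P[:,2]>.09)]
r=np.hypot(C[:,0]-.571,C[:,1]+.226);K=C[(r<.013)&(C[:,2]>.118)]
print('knob top',len(K),K.mean(0),K[:,2].max(),cv2.minEnclosingCircle((K[:,:2]*1000).astype(np.float32)))
W=C[(r>.03)&(C[:,2]>.117)];l=cv2.fitLine(W[:,:2].astype(np.float32),cv2.DIST_HUBER,0,.001,.001).ravel();print('bar',len(W),W.mean(0),np.degrees(np.arctan2(l[1],l[0]))%180-90)
n=np.array([-l[1],l[0]]);n*=np.sign(n[0]);t=np.array([l[0],l[1]]);e=W[:,:2]@t;m=(e.min()+e.max())/2;q=l[2:]+t*(m-l[2:]@t);print('bar mid',q,'extent',e.max()-e.min(),'-> pin axis at',q-n*.0424)
B=P[(abs(P[:,2]-.072)<.004)&(np.hypot(P[:,0]-.572,P[:,1]+.25)<.1)];print('block',cv2.minAreaRect((B[:,:2]*1000).astype(np.float32)))
# hole in top
p=ctrl.get_image('top');T=cloud(p);a=np.radians(-15);c,s=np.cos(a),np.sin(a)
d=T[...,:2]-[.5232,.1507];X=d@[c,s]*1000;Y=d@[-s,c]*1000;Z=T[...,2]*1000
M=(X>-35)&(X<14)&(abs(Y)<18)&(Z>95)&(Z<132);g=p['frame'].mean(-1);v,u=np.where(M)
print(u.min(),u.max(),v.min(),v.max())
M2=M&(Z>122); dk=M2&(g<0.6*np.median(g[M2]));print('top hole',dk.sum(),X[dk].mean(),Y[dk].mean(),'spindle y',Y[M2].min(),Y[M2].max(),'x',X[M2].min(),Z[M2].mean())
im=cv2.resize(p['frame'][v.min()-8:v.max()+8,u.min()-8:u.max()+8],None,fx=10,fy=10);cv2.imwrite('pics/hole.png',im[:,:,::-1]);print(im.shape)
for y in range(v.min(),v.max()+1): print(*[f'{int(k):3d}' if mm else '  .' for k,mm in zip(g[y,u.min():u.max()+1],M2[y,u.min():u.max()+1])])
E
python3 pin.py
```

```text
knob top 3727 [ 0.5711 -0.2278  0.3143] 0.3418596726036172 ((571.0106811523438, -226.03915405273438), 12.995688438415527)
bar 37965 [ 0.5432 -0.1847  0.3426] 27.203346
bar mid [ 0.5558 -0.2092] extent 0.11387174593984672 -> pin axis at [ 0.5181 -0.2286]
block ((573.0280151367188, -249.29241943359375), (56.90212631225586, 101.10304260253906), 3.4933676719665527)
229 249 230 252
top hole 14 7.786941023071504 1.5697270428711956 spindle y -17.55205622824474 14.253882973927453 x -27.113348184852697 126.53575271719762
(380, 360, 3)
  .   .   .   .   . 123 119   .   .   .   .   .   .   .   .   .   .   .   .   .   .
  .   .   .   .   .   . 116 140 132 129   .   .   .   .   .   .   .   .   .   .   .
  .   .   .   .   .   . 212 179 158 158 143 135 116   .   .   .   .   .   .   .   .
  .   .   .   .   .   . 235 232 228 188 165 162 150 141 134 114   .   .   .   .   .
  .   .   .   .   . 196 238 242 236 213 194 217 226 187 164 155   .   .  99 145   .
  .   .   .   .   . 230 241 234 203 180   . 211 233 231 229 214   .   .   .   .   .
  .   .   .   . 195 238 240 212 136   .   .   . 219 240 242 204 
[... 663 characters left out ...]
   .   .   .   .   .   .   .
  . 235 240 242 242 242 241 241 242 241 242 242 203   .   .   .   .   .   .   .   .
  . 237 242 242 242 242 242 242 242 242 242 235   .   .   .   .   .   .   .   .   .
231 240 241 242   . 241 241 242 241 242 241 203   .   .   .   .   .   .   .   .   .
  . 206 227 240 242 242 241 242 241 242 241 164   .   .   .   .   .   .   .   .   .
  .   .   .   . 199 227 232 240 242 242 234   .   .   .   .   .   .   .   .   .   .
  .   .   .   .   .   .   .   . 228 231 194   .   .   .   .   .   .   .   .   .   .
  .   .   .   .   .   .   .   .   .   . 116   .   .   .   .   .   .   .   .   .   .
  .   .   .   .   .   .   .   .   .   .   .   .   .   .   .   .   .   .   .   .   .
```

```bash
cat >> h.py <<'E'
def ray(p,u,v,z):
    q=cv2.undistortPoints(np.array([[[float(u),float(v)]]]),np.array([[p['fx'],0,p['cx']],[0,p['fy'],p['cy']],[0,0,1]]),np.array([p['k1'],0,0,0,0.]))[0,0] if 0 else None
    xd=(u-p['cx'])/p['fx'];yd=(v-p['cy'])/p['fy'];x,y=xd,yd
    for _ in range(10):
        f=1+p['k1']*(x*x+y*y);x,y=xd/f,yd/f
    w=Rm(p['orientation'])@[x,y,1];c=np.array(p['position']);return c+w*(z-c[2])/w[2]
def stand(w,o=(.5232,.1507),a=np.radians(-15)):
    d=np.array(w)[:2]-o;return np.array([d@[np.cos(a),np.sin(a)],d@[-np.sin(a),np.cos(a)]])*1000
E
sed -i 's/    q=cv2.undist.*$//' h.py
sed -i 's/(P\[:,2\]>.09)\]/(P[:,2]>.09)\&(P[:,2]<.14)]/; /^# hole/,$d' pin.py
python3 pin.py; python3 - <<'E'
from h import *
for n in ['top','scene']:
    p=ctrl.get_image(n)
    if n=='top':
        w=ray(p,238.5,237.2,.126);print(w,stand(w))
    else:
        g=p['frame'].mean(-1);print(g[206:224,258:282].astype(int))
p=ctrl.get_image('wrist');r=ctrl.silhouettes('pin_knob',p);f=ctrl.find_in('pin_knob',p);print(f[:2]);print([(x['score'],np.argwhere(x['region']).mean(0),x['region'].sum()) for x in r[:2]])
E
```

```text
knob top 306 [ 0.5708 -0.2269  0.1229] 0.12486384839922038 ((571.2413330078125, -227.1992645263672), 8.16978931427002)
bar 362 [ 0.6087 -0.2107  0.1241] 24.378769
bar mid [ 0.6098 -0.2105] extent 0.06254144781141135 -> pin axis at [ 0.5712 -0.228 ]
block ((573.0280151367188, -249.29241943359375), (56.90212631225586, 101.10304260253906), 3.4933676719665527)
[0.5232 0.1511 0.126 ] [-0.1335  0.328 ]
[[ 95  88  86  86  87  86  89  89  93  93  95  94  94 114 171 217 230 231
  232 232 232 233 232 232]
 [102  84  85  88  86  84  84  91  97  92  93  97  96 100 117 171 218 232
  232 232 233 233 233 232]
 [ 83  83  83  85  85  87  87  92  93  95  97  93  93  98  99 112 178 220
  233 233 233 232 231 229]
 [ 70  84  82  82  82  84  84  89  90  94  96  93  87  92  93  96 115 200
  229 232 231 228 227 224]
 [ 74  84  87  87  85  84  81  88  94  97  96 105 102  90  90  89  96 144
  212 228 227 222 221 217]
 [ 78  81  86  87  86  86  87  86  90 143 197 214 184 145 119 101  98 118
  171 210 219 215 211 209]
 [ 80  82  81  80  86  88  89 138 195 212 214 212 209 183 146 127 105 105
  114 183 208 208 20
[... 525 characters left out ...]
 204 225 224 206 177 146 123 114 104 105 107 104 107 105 104
   93  88  96 101 147 160]
 [103 100 104 143 177 168 137 118 110 107 106 105 105 107 111 109 106 103
  101  90  92  96 129 149]
 [ 95  99  99 100 113 115 107 105 106 105 105 106 109 109 108 108 105 104
  100  86  90  93 111 134]
 [ 92  98  99  97  99 106 107 108 106 105 106 105 107 108 109 103  98  96
   88  77  88  98  96 118]
 [ 96  99 100  99 100 104 105 108 109 108 109 104 106 103 100  94  84  82
   79  75  86  96  95 110]
 [ 97  97  98  96 100 104 107 110 108 108 108 102  94 100  98  93  89  77
   68  69  87  95  99 104]]
[{'centre': [0.577, -0.222, 0.1126], 'score': 0.79}]
[(0.82, array([226.2704, 231.4308]), np.int64(1590))]
```

Emit:
{"method": "move_arm", "body": {
  "increments": "4.3 -26 0 0 0 0.4 0; 4.3 -26 0 0 0 0 0; 4.4 -26.2 0 0 0 0 0; 0 0 -20 0 0 0 0; 0 0 -20 0 0 0 0; 0 0 -15 0 0 0 0; 0 0 -10 0 0 0 0; 0 0 0 0 0 0 0"
}}

```text
time: 7.33
position: [0.5669, -0.228, 0.1601]
tool_rot: [0.652, -3.069, -0.003]
ft_force: [-0.0, 0.9, -0.7]
grip_width: 0.99
grip_force: 0.0
```

```bash
python3 st.py; python3 - <<'E'
from h import *
p=ctrl.get_image('wrist');np.save('wp.npy',cloud(p));save(p,'w3.png')
E
python3 pin.py
```

```text
7.3333 [ 566.8655 -228.0451  160.1463] standxy 140.20412563944552 -354.5382444226549 yaw y 113.98968298472681 z [-0.0041  0.0011 -1.    ] F [-0.047   0.8945 -0.7405] 0.99040243549364
knob top 451 [ 0.5706 -0.2277  0.1232] 0.12507784339412711 ((571.1885986328125, -227.29562377929688), 7.978963851928711)
bar 623 [ 0.6086 -0.2106  0.1242] 23.880806
bar mid [ 0.6092 -0.2106] extent 0.06145790155146985 -> pin axis at [ 0.5705 -0.2278]
block ((573.2722778320312, -249.18519592285156), (56.93441390991211, 100.38612365722656), 3.9970569610595703)
```

View pics/w3.png

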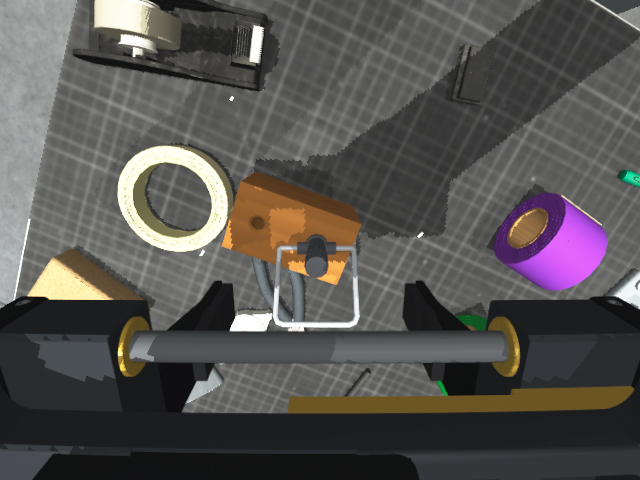

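Emit:
{"method": "move_arm", "body": {
  "increments": "0 0 -20 0 0 0 0; 0 0 -20 0 0 0 0; 0 0 -15 0 0 0 0; 0 0 -6 0 0 0 0; 0 0 0 0 0 0 60; 0 0 0 0 0 0 120; 0 0 0 0 0 0 180; 0 0 0 0 0 0 220",
  "grip_force": 25
}}

```text
time: 8.05
position: [0.5692, -0.2292, 0.1031]
tool_rot: [-0.652, 3.071, -0.002]
ft_force: [0.1, 0.1, -0.1]
grip_width: 0.782
grip_force: 0.0
```

```bash
python3 st.py
```

```text
8.05 [ 569.2406 -229.2405  103.1345] standxy 142.80760504657832 -355.0781595950309 yaw y 113.98145161360245 z [ 0.0025 -0.0006 -1.    ] F [ 0.0984  0.0931 -0.1416] 0.7815510536675095
```

Emit:
{"method": "move_arm", "body": {
  "increments": "0 0 -2 0 0 0 255; 0 0 0 0 0 0 255; 0 0 0 0 0 0 255; 0 0 0 0 0 0 255; 0 0 0 0 0 0 255; 0 0 0 0 0 0 255; 0 0 0 0 0 0 255; 0 0 0 0 0 0 255",
  "grip_force": 30
}}

```text
time: 8.72
position: [0.5683, -0.2289, 0.0996]
tool_rot: [-0.653, 3.073, 0.0]
ft_force: [-0.0, 0.4, 0.0]
grip_width: 0.175
grip_force: 8.0
```

```bash
python3 st.py; python3 - <<'E'
from h import *
p=ctrl.get_image('wrist');np.save('wp.npy',cloud(p))
E
python3 pin.py
```

```text
8.7167 [ 568.2506 -228.8681   99.599 ] standxy 141.75494228061575 -354.97468044089703 yaw y 113.97646996083832 z [ 0.  0. -1.] F [-0.0424  0.3885  0.0193] 0.17505787469113854
knob top 882 [ 0.57   -0.2277  0.124 ] 0.13995354902984916 ((569.0718383789062, -228.06585693359375), 11.256821632385254)
bar 358 [ 0.6094 -0.2103  0.1252] 23.467781
bar mid [ 0.6094 -0.2102] extent 0.0338917845250678 -> pin axis at [ 0.5705 -0.2271]
block ((573.1310424804688, -249.44618225097656), (57.0888786315918, 100.88277435302734), 4.180468559265137)
```

Emit:
{"method": "move_arm", "body": {
  "increments": "0 0 0 0 0 0 255; 0 0 0 0 0 0 255; 0 0 5 0 0 0 255; 0 0 15 0 0 0 255; 0 0 30 0 0 0 255; 0 0 30 0 0 0 255; 0 0 30 0 0 0 255; 0 0 26 0 0 0 255"
}}

```text
time: 9.43
position: [0.5682, -0.229, 0.2378]
tool_rot: [-0.652, 3.072, -0.001]
ft_force: [0.6, -0.1, -0.3]
grip_width: 0.148
grip_force: 30.0
```

Emit:
{"method": "move_arm", "body": {
  "increments": "-3 15 0 0 0 -3 255; -4 30 0 0 0 -5 255; -5 36 0 0 0 -5 255; -5 36 0 0 0 -5 255; -5 36 0 0 0 -5 255; -5 36 0 0 0 -5 255; -5 36 0 0 0 -5 255; -5 30 0 0 0 -3 255"
}}

```text
time: 10.1
position: [0.5304, 0.0292, 0.2358]
tool_rot: [-0.333, -3.124, -0.002]
ft_force: [0.8, 0.6, -0.9]
grip_width: 0.149
grip_force: 30.0
```

Emit:
{"method": "move_arm", "body": {
  "increments": "-4 36 0 0 0 -3 255; -4 36 0 0 0 0 255; -3 30 0 0 0 0 255; 0 16 0 0 0 0 255; 0 8 0 0 0 0 255; 0 0 0 0 0 0 255; 0 0 0 0 0 0 255; 0 0 0 0 0 0 255"
}}

```text
time: 10.77
position: [0.5207, 0.1497, 0.2357]
tool_rot: [0.416, 3.114, -0.001]
ft_force: [0.2, 1.6, -1.3]
grip_width: 0.147
grip_force: 30.0
```

```bash
python3 st.py; python3 - <<'E'
from h import *
q=ctrl.get_image('scene'); p=ctrl.get_image('wrist');P=cloud(p);np.save('wp.npy',P)
im=np.hstack([cv2.resize(p['frame'],(400,300)),cv2.resize(q['frame'][135:285,200:400],(400,300))])
cv2.imwrite('pics/c3.png',im[:,:,::-1])
E
```

```text
10.7667 [520.6803 149.7431 235.6821] standxy -2.186190286167695 -1.5764543610455704 yaw y 74.7955326399393 z [ 0.0002 -0.0009 -1.    ] F [ 0.2031  1.621  -1.3001] 0.1472301744642199
```

View pics/c3.png

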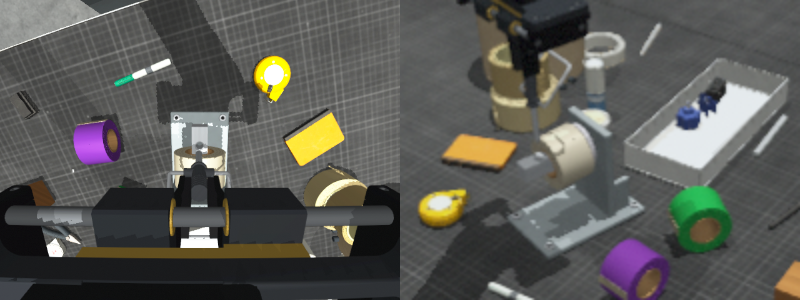

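```bash
python3 - <<'E'
from h import *
q=ctrl.get_image('scene');P=cloud(q).reshape(-1,3);P=P[np.isfinite(P[:,0])]
c=np.array(q['position'])
for z in [.150,.16,.17,.18,.19,.2]:
    B=P[(abs(P[:,2]-z)<.005)&(np.hypot(P[:,0]-.523,P[:,1]-.149)<.015)]
    if len(B):
        m=np.median(B,0);d=(m-c)[:2];d/=np.hypot(*d);a=m[:2]+d*.0035;print(z,len(B),'axis',a,stand(a,(.5232,.1511)))
s=ctrl.get_state();print(s['position'])
E
```

```text
0.15 12 axis [0.5376 0.1503] [14.1537  2.9786]
0.16 11 axis [0.5241 0.1492] [ 1.3349 -1.6226]
0.17 9 axis [0.5235 0.15  ] [ 0.5485 -0.9714]
0.18 12 axis [0.5232 0.1498] [ 0.3194 -1.2527]
0.19 8 axis [0.5237 0.1491] [ 1.0209 -1.8371]
0.2 12 axis [0.5242 0.1493] [ 1.4473 -1.5242]
[0.5206 0.1504 0.2357]
```

Emit:
{"method": "move_arm", "body": {
  "increments": "-0.4 1.6 0 0 0 0.2 255; 0 0 -9 0 0 0 255; 0 0 -9 0 0 0 255; 0 0 -6 0 0 0 255; 0 0 -4 0 0 0 255; 0 0 -4 0 0 0 255; 0 0 -4 0 0 0 255; 0 0 0 0 0 0 255"
}}

```text
time: 11.58
position: [0.5194, 0.1535, 0.1986]
tool_rot: [-0.405, -3.114, 0.001]
ft_force: [0.0, -0.4, -0.4]
grip_width: 0.148
grip_force: 30.0
```

```bash
python3 st.py
```

```text
11.5833 [519.3584 153.5241 198.6058] standxy -4.441618130510279 1.7336291308767358 yaw y 75.17133813980784 z [-0.0012 -0.0006 -1.    ] F [ 0.029  -0.3545 -0.4358] 0.14793842931937112
```

Emit:
{"method": "move_arm", "body": {
  "increments": "0 0 -6 0 0 0 255; 0 0 -6 0 0 0 255; 0 0 -6 0 0 0 255; 0 0 -6 0 0 0 255; 0 0 -6 0 0 0 255; 0 0 -6 0 0 0 255; 0 0 -5 0 0 0 255; 0 0 0 0 0 0 255"
}}

```text
time: 12.25
position: [0.5191, 0.1535, 0.1571]
tool_rot: [-0.405, -3.114, 0.002]
ft_force: [0.4, -1.2, -2.8]
grip_width: 0.148
grip_force: 30.0
```

```bash
python3 st.py
```

```text
12.25 [519.0715 153.452  157.1158] standxy -4.700043051370917 1.5896814599168134 yaw y 75.17129520636017 z [-0.0019 -0.0008 -1.    ] F [ 0.4186 -1.2041 -2.7693] 0.1476430312594912
```

Emit:
{"method": "move_arm", "body": {
  "increments": "0 0 -1 0 0 0 255; 0 0 -1 0 0 0 255; 0 0 -1 0 0 0 255; 0 0 -1 0 0 0 255; 0 0 -1 0 0 0 255; 0 0 -1 0 0 0 255; 0 0 0 0 0 0 255; 0 0 0 0 0 0 255"
}}

```text
time: 12.92
position: [0.5205, 0.1537, 0.1536]
tool_rot: [0.405, 3.114, 0.001]
ft_force: [-0.3, -2.3, 4.2]
grip_width: 0.146
grip_force: 30.2
```

```bash
python3 st.py; python3 - <<'E'
from h import *
q=ctrl.get_image('scene')
cv2.imwrite('pics/c4.png',cv2.resize(q['frame'][165:255,230:350],(800,600),interpolation=cv2.INTER_CUBIC)[:,:,::-1])
E
```

```text
12.9167 [520.5305 153.6809 153.5789] standxy -3.3500565800242446 2.188366714698967 yaw y 75.16341695001667 z [ 0.0017  0.0005 -1.    ] F [-0.2794 -2.31    4.2227] 0.14616435940016867
```

View pics/c4.png

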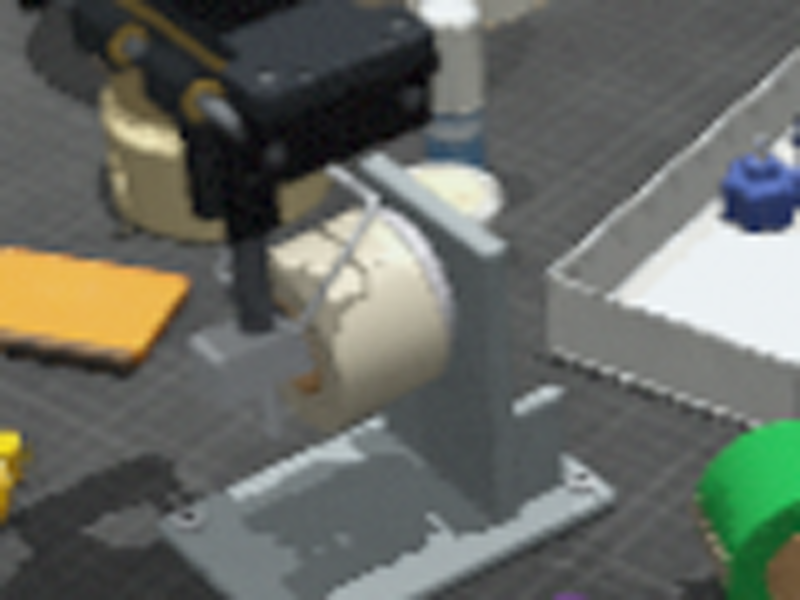

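Emit:
{"method": "move_arm", "body": {
  "increments": "0 0 -1 0 0 0 255; 0 0 -1 0 0 0 255; 0 0 0 0 0 0 200; 0 0 0 0 0 0 120; 0 0 0 0 0 0 60; 0 0 0 0 0 0 0; 0 0 0 0 0 0 0; 0 0 0 0 0 0 0"
}}

```text
time: 13.63
position: [0.5195, 0.154, 0.1501]
tool_rot: [-0.405, -3.115, 0.0]
ft_force: [0.8, -0.1, 0.4]
grip_width: 0.507
grip_force: 0.0
```

```bash
python3 st.py
```

```text
13.6333 [519.4797 154.0271 150.0971] standxy -4.45470670973824 2.2508727166523044 yaw y 75.19957578100751 z [-0.0007  0.     -1.    ] F [ 0.8328 -0.0587  0.3956] 0.5074940848650651
```

Emit:
{"method": "move_arm", "body": {
  "increments": "0 0 0 0 0 0 0; 0 0 0 0 0 0 0; 0 0 0 0 0 0 0; 0 0 10 0 0 0 0; 0 0 25 0 0 0 0; 0 0 30 0 0 0 0; 0 0 30 0 0 0 0; 0 0 15 0 0 0 0"
}}

```text
time: 14.3
position: [0.5213, 0.1541, 0.2654]
tool_rot: [0.405, 3.11, 0.005]
ft_force: [1.5, 0.1, 0.4]
grip_width: 0.991
grip_force: 0.0
```

```bash
python3 st.py; python3 - <<'E'
from h import *
q=ctrl.get_image('scene');p=ctrl.get_image('wrist');o=(.5232,.1511)
for n,f in (('scene',q),('wrist',p)):
    P=cloud(f).reshape(-1,3);P=P[np.isfinite(P[:,0])]
    d=P[:,:2]-o;a=np.radians(-15);L=np.c_[d@[np.cos(a),np.sin(a)],d@[-np.sin(a),np.cos(a)],P[:,2]]*1000
    K=L[(np.hypot(L[:,0],L[:,1])<13)&(L[:,2]>150)&(L[:,2]<190)];print(n,'knob',len(K),np.median(K,0),K[:,2].max() if len(K) else 0)
    W=L[(L[:,0]>25)&(L[:,0]<60)&(abs(L[:,1])<40)&(L[:,2]>165)&(L[:,2]<190)]
    if len(W)>5:
        l=cv2.fitLine(W[:,:2].astype(np.float32),cv2.DIST_HUBER,0,.1,.01).ravel();print('bar',len(W),W.mean(0),W.min(0),W.max(0),np.degrees(np.arctan2(l[1],l[0]))%180-90)
cv2.imwrite('pics/c5.png',np.hstack([cv2.resize(p['frame'],(400,300)),cv2.resize(q['frame'][165:255,230:350],(400,300))])[:,:,::-1])
E
```

```text
14.3 [521.3005 154.1075 265.4047] standxy -2.7166978276701634 2.799755019952824 yaw y 75.16340444281087 z [ 0.0053  0.0025 -1.    ] F [1.4565 0.0517 0.3807] 0.9911614512021042
scene knob 71 [ -3.2904  -4.4985 170.0114] 181.91793815143987
bar 47 [ 37.0897   0.5021 176.2264] [ 25.4065 -33.5702 165.397 ] [ 43.1724  33.1173 184.234 ] 2.0128098
wrist knob 409 [ -2.7847   0.2073 177.058 ] 178.93874939231992
bar 498 [ 38.815   -1.0382 176.3825] [ 25.3961 -31.5634 165.065 ] [ 45.0524  30.3237 181.1688] -1.1968536
```

View pics/c5.png

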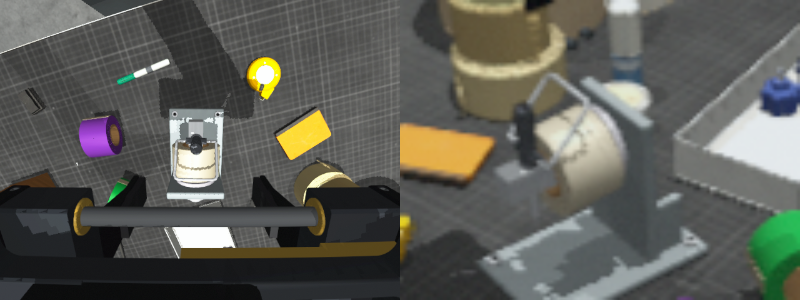

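Emit:
{"method": "move_arm", "body": {
  "increments": "22 -6.7 0 0 0 0 255; 22 -6.7 0 0 0 0 255; 22 -6.7 0 0 0 0 255; 0 0 0 0 0 0 255; 0 0 0 0 0 0 255; 0 0 0 0 0 0 255; 0 0 0 0 0 0 255; 0 0 0 0 0 0 255",
  "grip_force": 10
}}

```text
time: 15.07
position: [0.585, 0.1343, 0.2607]
tool_rot: [-0.403, -3.115, -0.001]
ft_force: [0.0, 0.3, -1.0]
grip_width: 0.477
grip_force: 0.0
```

Emit:
{"method": "move_arm", "body": {
  "increments": "0 0 0 0 0 0 255; 0 0 0 0 0 0 255; 0 0 0 0 0 0 255; 0 0 -30 0 0 0 255; 0 0 -30 0 0 0 255; 0 0 -20 0 0 0 255; 0 0 -10 0 0 0 255; 0 0 -5 0 0 0 255"
}}

```text
time: 15.73
position: [0.5848, 0.1335, 0.1639]
tool_rot: [-0.405, -3.113, 0.002]
ft_force: [0.0, 0.4, 0.1]
grip_width: 0.009
grip_force: 0.0
```

```bash
python3 st.py
```

```text
15.7333 [584.8288 133.5427 163.9354] standxy 63.969523979088144 -0.6219502345689116 yaw y 75.18525096690041 z [-0.0025 -0.0008 -1.    ] F [0.0353 0.3567 0.1284] 0.008774183703890453
```

Emit:
{"method": "move_arm", "body": {
  "increments": "-3.9 1.2 2 0 0 0 255; -3.9 1.2 2 0 0 0 255; -3.9 1 3.5 0 0 0 255; -3.9 1 3.5 0 0 0 255; -4.3 1.2 3 0 0 0 255; -4.3 1.2 3 0 0 0 255; -4.6 1.2 2.5 0 0 0 255; -4.6 1.2 2.5 0 0 0 255"
}}

```text
time: 16.4
position: [0.552, 0.1431, 0.1882]
tool_rot: [0.405, 3.115, 0.001]
ft_force: [1.0, -0.4, -0.8]
grip_width: 0.008
grip_force: 0.0
```

```bash
python3 st.py
```

```text
16.4 [552.0343 143.0766 188.1726] standxy 29.82486401509741 0.09920163061282326 yaw y 75.18260687801741 z [ 0.0005  0.0004 -1.    ] F [ 1.03   -0.3899 -0.8209] 0.008395986335716645
```

Tip is at (30, 188), on the planned arc. Going on past the knob.

Emit:
{"method": "move_arm", "body": {
  "increments": "-5 1.3 -1 0 0 0 255; -5 1.3 0 0 0 0 255; -5 1.3 0 0 0 0 255; -5 1.3 0 0 0 0 255; -5 1.3 0 0 0 0 255; -5 1.3 0 0 0 0 255; -5 1.3 -1 0 0 0 255; -5 1.3 -1 0 0 0 255"
}}

```text
time: 17.07
position: [0.512, 0.1534, 0.1845]
tool_rot: [0.405, 3.115, 0.0]
ft_force: [-0.3, 0.0, 0.5]
grip_width: 0.008
grip_force: 0.0
```

```bash
python3 st.py; python3 - <<'E'
from h import *
q=ctrl.get_image('scene')
cv2.imwrite('pics/c6.png',cv2.resize(q['frame'][150:270,220:380],(800,600),interpolation=cv2.INTER_CUBIC)[:,:,::-1])
E
```

```text
17.0667 [511.9588 153.3886 184.5122] standxy -11.554024752351017 -0.31245294277285185 yaw y 75.17575448326366 z [ 0.0001  0.0001 -1.    ] F [-0.2525  0.0014  0.478 ] 0.007946636065293623
```

View pics/c6.png

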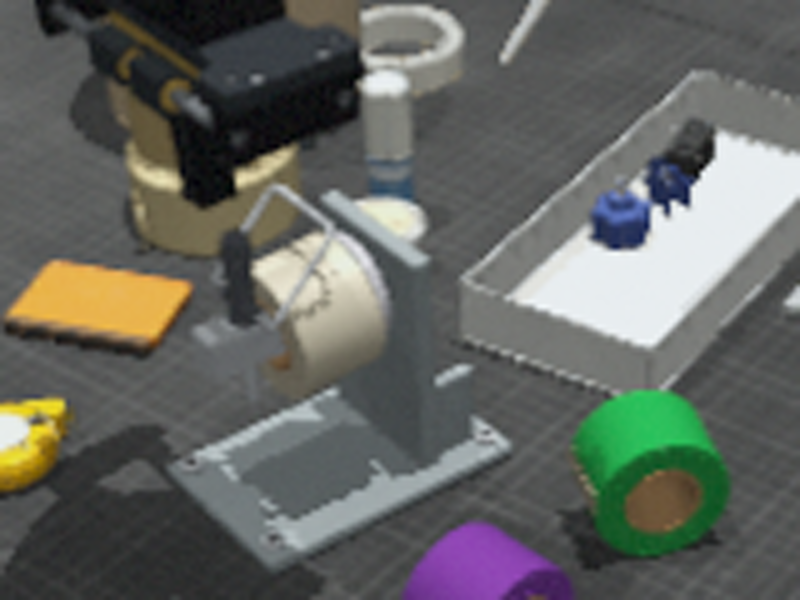

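Emit:
{"method": "move_arm", "body": {
  "increments": "0 0 32 0 0 0 255; 18.4 -5 5 0 0 0 255; 18.4 -5 0 0 0 0 255; 18.4 -5 0 0 0 0 255; 18.4 -5 0 0 0 0 255; 0 0 -20 0 0 0 255; 0 0 -25 0 0 0 255; 0 0 -15 0 0 0 255"
}}

```text
time: 17.78
position: [0.5854, 0.1328, 0.1592]
tool_rot: [-0.406, -3.113, 0.002]
ft_force: [-0.1, 0.6, -0.8]
grip_width: 0.005
grip_force: 0.0
```

```bash
python3 st.py
```

```text
17.7833 [585.4084 132.7945 159.1967] standxy 64.7229684229079 -1.1946258972750092 yaw y 75.14137362300518 z [-0.002  -0.0009 -1.    ] F [-0.0878  0.5587 -0.7668] 0.005163199738171205
```

Emit:
{"method": "move_arm", "body": {
  "increments": "-5.2 1.5 1 0 0 0 255; -5.2 1.5 1 0 0 0 255; -3.9 1.2 3 0 0 0 255; -3.9 1.2 3 0 0 0 255; -4.3 1.2 3.5 0 0 0 255; -4.3 1.2 3.5 0 0 0 255; 0 0 0 0 0 0 255; 0 0 0 0 0 0 255"
}}

```text
time: 18.45
position: [0.5594, 0.1414, 0.1776]
tool_rot: [0.404, 3.114, 0.002]
ft_force: [0.9, -0.3, 0.0]
grip_width: 0.008
grip_force: 0.0
```

```bash
python3 st.py; cat > lp.py <<'E'
from h import *
q=ctrl.get_image('scene');P=cloud(q).reshape(-1,3);P=P[np.isfinite(P[:,0])]
d=P[:,:2]-(.5232,.1511);a=np.radians(-15);L=np.c_[d@[np.cos(a),np.sin(a)],d@[-np.sin(a),np.cos(a)],P[:,2]]*1000
W=L[(abs(L[:,0])<65)&(L[:,1]<-23)&(L[:,1]>-38)&(L[:,2]>150)&(L[:,2]<205)];print(len(W));print(W[np.argsort(W[:,2])][::max(1,len(W)//12)])
E
python3 lp.py
```

```text
18.45 [559.4413 141.4406 177.5567] standxy 37.40292351087482 0.4360012261051646 yaw y 75.20773560777566 z [ 0.0016  0.0009 -1.    ] F [ 0.9078 -0.2593  0.0131] 0.007962899433651893
26
[[ 17.2931 -28.7206 151.4375]
 [ 10.1636 -30.298  152.3514]
 [ 16.459  -30.6388 155.9454]
 [ 17.5062 -29.3666 157.9165]
 [ 20.8265 -29.2501 159.4902]
 [ 21.2866 -28.9655 162.2363]
 [ 24.0761 -29.735  164.5032]
 [ 30.6179 -29.6698 167.7874]
 [ 31.577  -28.5434 169.8722]
 [ 34.6818 -28.7892 171.7326]
 [ 36.6263 -30.9227 175.0446]
 [ 41.0293 -29.4813 178.553 ]
 [ 42.4358 -23.2043 180.9303]]
```

```bash
python3 - <<'E'
from h import *
q=ctrl.get_image('scene');p=ctrl.get_image('wrist');t=ctrl.get_image('top')
a=cv2.resize(q['frame'][160:235,240:340],(400,300),interpolation=cv2.INTER_CUBIC)
b=cv2.resize(p['frame'][200:380,200:440],(400,300),interpolation=cv2.INTER_CUBIC)
cv2.imwrite('pics/c7.png',np.hstack([b,a])[:,:,::-1])
E
```

```text
(no output)
```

View pics/c7.png

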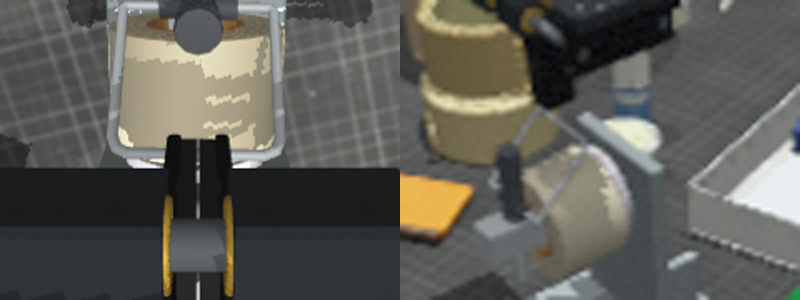

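```bash
python3 - <<'E'
from h import *
for n in ['scene','wrist']:
    q=ctrl.get_image(n);g=q['frame'].mean(-1).ravel();P=cloud(q).reshape(-1,3);m=np.isfinite(P[:,0]);P=P[m];g=g[m]
    d=P[:,:2]-(.5232,.1511);a=np.radians(-15);L=np.c_[d@[np.cos(a),np.sin(a)],d@[-np.sin(a),np.cos(a)],P[:,2]]*1000
    W=L[(L[:,0]>10)&(L[:,0]<75)&(abs(L[:,1])<22)&(L[:,2]>160)&(L[:,2]<225)&(g<70)]
    print(n,len(W))
    for z in range(160,225,5):
        B=W[(W[:,2]>=z)&(W[:,2]<z+5)]
        if len(B): print(z,len(B),B.min(0),B.max(0))
    b=L[(L[:,0]>25)&(L[:,0]<60)&(abs(L[:,1])<29)&(L[:,2]>168)&(L[:,2]<200)&(abs(L[:,1])>17)];print('bar',np.median(b,0),len(b))
print(ctrl.get_state()['position'],ctrl.get_state()['ft_force'])
E
```

```text
scene 81
195 1 [ 27.4461   7.014  199.6964] [ 27.4461   7.014  199.6964]
200 15 [ 26.2587  -9.9462 200.582 ] [ 47.2572   2.7824 204.5979]
205 18 [ 24.9605 -10.9679 205.0089] [ 45.8557   6.0678 209.8711]
210 16 [ 24.854  -10.5925 210.3686] [ 46.5834   5.0518 214.0117]
215 16 [ 25.2653 -10.4024 215.4242] [ 45.4625   6.2129 219.8623]
220 15 [ 25.722  -10.3892 220.2995] [ 43.3049   7.8711 224.6136]
bar [ 39.3774  25.2327 178.8455] 17
wrist 995
175 1 [ 40.2888 -11.3991 177.6952] [ 40.2888 -11.3991 177.6952]
195 51 [ 25.8048  -9.1184 197.1817] [ 28.2099   8.162  199.9742]
200 153 [ 25.6595  -9.5436 200.0053] [ 28.3781   8.4123 204.964 ]
205 176 [ 25.7976  -9.6284 205.0001] [ 40.1461   8.6503 209.9427]
210 204 [ 25.5388  -9.5254 210.048 ] [ 46.3836   8.3533 214.9832]
215 192 [ 25.7819  -9.5871 215.0433] [ 28.4284   8.6149 219.9874]
220 218 [ 25.4366  -8.121  220.0656] [ 33.1477   7.1634 224.9996]
bar [ 40.4648  19.0514 177.9436] 472
[0.5592 0.1409 0.1763] [-0.1379  0.049  -0.5545]
```

Emit:
{"method": "move_arm", "body": {
  "increments": "0 0 10 0 0 0 255; 9 -2.4 0 0 0 0 255; 9 -2.4 0 0 0 0 255; 9 -2.4 0 0 0 0 255; 0 0 -10 0 0 0 255; 0 0 -10 0 0 0 255; 0 0 -8 0 0 0 255; 0 0 0 0 0 0 255"
}}

```text
time: 19.42
position: [0.5841, 0.1336, 0.1552]
tool_rot: [-0.404, -3.11, 0.003]
ft_force: [-1.1, -0.5, -0.6]
grip_width: 0.005
grip_force: 0.0
```

```bash
cat > tip.py <<'E'
from h import *
for n in ['scene','wrist']:
    q=ctrl.get_image(n);g=q['frame'].mean(-1).ravel();P=cloud(q).reshape(-1,3);m=np.isfinite(P[:,0]);P=P[m];g=g[m]
    d=P[:,:2]-(.5232,.1511);a=np.radians(-15);L=np.c_[d@[np.cos(a),np.sin(a)],d@[-np.sin(a),np.cos(a)],P[:,2]]*1000
    W=L[(L[:,0]>18)&(L[:,0]<90)&(abs(L[:,1])<25)&(L[:,2]>155)&(L[:,2]<205)&(g<90)]
    for z in range(155,205,5):
        B=W[(W[:,2]>=z)&(W[:,2]<z+5)]
        if len(B): print(n,z,len(B),B.min(0),B.max(0))
E
python3 st.py; python3 tip.py
```

```text
19.4167 [584.0912 133.604  155.228 ] standxy 63.24119825191897 -0.7536935465330381 yaw y 75.18882126895357 z [-0.0052 -0.0015 -1.    ] F [-1.0947 -0.4781 -0.5732] 0.0045653061380417905
scene 175 6 [ 41.7846 -14.4692 176.8706] [ 74.3497   2.2545 179.2655]
scene 180 20 [ 49.8386 -11.813  180.241 ] [ 73.7645   9.2192 184.3829]
scene 185 18 [ 50.8448 -11.1488 185.0283] [ 71.4313   8.2565 189.8887]
scene 190 15 [ 51.6511 -11.627  190.2293] [ 72.1912   8.6531 194.4047]
scene 195 20 [ 51.9343 -13.0765 195.4534] [ 72.0683   7.4417 199.7145]
scene 200 16 [ 51.0208 -11.4961 200.2566] [ 70.9854   7.5569 204.5879]
wrist 175 73 [ 43.8211  -9.8196 176.574 ] [ 54.8394  23.3512 179.9628]
wrist 180 160 [ 52.1623  -9.7821 180.0083] [ 54.8998   8.2747 184.9561]
wrist 185 212 [ 52.1547  -9.8315 185.0149] [ 65.7264   8.4627 189.9582]
wrist 190 199 [ 52.0055  -9.6115 190.0063] [ 72.7523   8.3593 194.8823]
wrist 195 201 [ 52.1748  -9.8348 195.0183] [ 54.9411   8.4007 199.9844]
wrist 200 224 [ 52.2375  -8.3486 200.0464] [ 59.44     7.3904 204.9948]
```

Emit:
{"method": "move_arm", "body": {
  "increments": "0 0 -6 0 0 0 255; 0 0 -5 0 0 0 255; -4.4 1.4 0 0 0 0 255; -4.4 1.4 0 0 0 0 255; -3.9 1.2 2 0 0 0 255; -3.9 1.1 3 0 0 0 255; 0 0 0 0 0 0 255; 0 0 0 0 0 0 255"
}}

```text
time: 20.18
position: [0.5699, 0.1392, 0.1533]
tool_rot: [0.404, 3.114, 0.001]
ft_force: [0.7, -0.2, 0.0]
grip_width: 0.004
grip_force: 0.5
```

```bash
python3 st.py; python3 lp.py
```

```text
20.1833 [569.8554 139.2211 153.2938] standxy 48.03663251012807 0.9875611750127973 yaw y 75.19846176137673 z [ 0.0014  0.0006 -1.    ] F [ 0.676  -0.2267  0.0003] 0.004276217051329269
26
[[  7.3833 -29.4951 150.0513]
 [  9.1778 -27.468  154.4025]
 [  9.7334 -31.5614 156.3293]
 [ 11.1219 -29.7016 157.8267]
 [ 13.5194 -31.6456 163.9693]
 [ 19.1498 -28.0825 165.8008]
 [ 20.1251 -26.9301 167.8573]
 [ 19.9587 -32.1677 170.6317]
 [ 23.1122 -27.8396 173.1637]
 [ 25.1926 -29.7647 176.3024]
 [ 28.3331 -30.3711 181.3469]
 [ 29.3861 -29.0855 183.2847]
 [ 30.2513 -28.11   185.4568]]
```

Emit:
{"method": "move_arm", "body": {
  "increments": "-4.3 1 2 0 0 0 255; -4.3 1 2 0 0 0 255; -4.3 1.1 2 0 0 0 255; -4.3 1.1 2 0 0 0 255; -4.8 1.3 1.5 0 0 0 255; -4.8 1.3 0.5 0 0 0 255; 0 0 0 0 0 0 255; 0 0 0 0 0 0 255"
}}

```text
time: 20.9
position: [0.5422, 0.1461, 0.1624]
tool_rot: [-0.404, -3.115, -0.0]
ft_force: [1.8, 0.2, 0.6]
grip_width: 0.008
grip_force: 0.6
```

```bash
python3 st.py; python3 lp.py
```

```text
20.9 [542.1562 146.0957 162.4073] standxy 19.501986690740083 0.45877301491856454 yaw y 75.2214031444899 z [-0.0007  0.0002 -1.    ] F [1.7749 0.186  0.5519] 0.008363313907438328
27
[[ -1.0194 -28.3039 150.0883]
 [ -1.4388 -30.1807 157.5039]
 [ -1.4808 -31.3815 164.3288]
 [  1.7313 -27.4151 170.0209]
 [  4.7692 -27.7076 171.8965]
 [  3.6568 -30.1887 176.7088]
 [  3.5017 -30.9984 180.221 ]
 [  4.8478 -29.194  181.7357]
 [  5.4311 -28.7163 184.2566]
 [  3.2183 -28.1123 187.9043]
 [  5.0825 -30.3882 191.2497]
 [  2.7829 -29.4152 191.7392]
 [  7.2525 -23.2346 195.7115]
 [  3.4297 -24.9228 198.1531]]
```

Emit:
{"method": "move_arm", "body": {
  "increments": "-4.8 1.2 0.5 0 0 0 255; -4.8 1.2 0 0 0 0 255; -4.8 1.2 0 0 0 0 255; -4.8 1.2 0 0 0 0 255; -4.8 1.2 0 0 0 0 255; -4.8 1.2 0 0 0 0 255; -4.8 1.2 0 0 0 0 255; 0 0 0 0 0 0 255"
}}

```text
time: 21.62
position: [0.5078, 0.1547, 0.163]
tool_rot: [-0.404, -3.114, -0.0]
ft_force: [0.4, -0.2, 0.5]
grip_width: 0.007
grip_force: 0.0
```

```bash
python3 st.py; python3 lp.py
```

```text
21.6167 [507.8306 154.7022 162.9694] standxy -15.88152715103653 -0.11204118162962094 yaw y 75.23422168456804 z [-0.0013  0.0004 -1.    ] F [ 0.4073 -0.1741  0.5042] 0.0070030977178837375
23
[[ -8.7592 -31.1808 152.046 ]
 [-10.9809 -30.004  152.4207]
 [ -9.5897 -28.1063 153.8694]
 [-13.4419 -29.8779 156.5724]
 [-13.3641 -30.3477 159.8776]
 [-16.258  -30.4268 161.2271]
 [-16.8648 -32.1472 165.4892]
 [-19.2128 -31.2658 166.0743]
 [-19.4765 -27.196  167.0822]
 [-18.1329 -29.9176 167.9267]
 [-19.647  -28.1452 170.712 ]
 [-22.0679 -27.4148 171.4048]
 [-17.7961 -25.3798 171.4751]
 [-23.2193 -30.1858 176.4094]
 [-21.5767 -27.7923 177.4474]
 [-24.0008 -27.7433 181.5035]
 [-26.5182 -31.7709 181.7125]
 [-26.7829 -27.735  182.7226]
 [-27.7356 -30.17   187.3971]
 [-29.7444 -28.7498 187.5405]
 [-28.9452 -27.9133 189.7382]
 [-32.0941 -28.6496 191.4902]
 [-30.946  -27.1543 193.1879]]
```

Emit:
{"method": "move_arm", "body": {
  "increments": "-4.8 1.3 -1 0 0 0 255; -4.8 1.3 -1 0 0 0 255; -4.8 1.3 -1 0 0 0 255; 0 0 0 0 0 0 255; 0 0 0 0 0 0 255; 0 0 0 0 0 0 255; 0 0 0 0 0 0 255; 0 0 0 0 0 0 255"
}}

```text
time: 22.33
position: [0.4951, 0.158, 0.1601]
tool_rot: [0.406, 3.115, 0.0]
ft_force: [1.2, 0.0, 0.3]
grip_width: 0.005
grip_force: 0.0
```

```bash
python3 st.py; python3 lp.py
```

```text
22.3333 [495.0501 157.9582 160.1407] standxy -29.069247673873456 -0.27487025243324875 yaw y 75.16163664174438 z [ 0.0002 -0.     -1.    ] F [1.163  0.0094 0.3293] 0.0049626861241603
0
[]
```

Loop has left. Raise and look.

Emit:
{"method": "move_arm", "body": {
  "increments": "0 0 15 0 0 0 255; 0 0 30 0 0 0 255; 0 0 30 0 0 0 255; -15 10 25 0 0 0 255; -20 25 0 0 0 0 255; 0 35 0 0 0 0 255; 0 35 0 0 0 0 255; 0 30 0 0 0 0 255"
}}

```text
time: 23.05
position: [0.4593, 0.2955, 0.2606]
tool_rot: [0.404, 3.115, 0.003]
ft_force: [1.1, -0.3, -0.1]
grip_width: 0.004
grip_force: 0.0
```

```bash
python3 st.py; python3 reel.py|grep T; python3 - <<'E'
from h import *
q=ctrl.get_image('scene');t=ctrl.get_image('top')
P=cloud(t).reshape(-1,3);d=P[:,:2]-(.5232,.1511);a=np.radians(-15);L=np.c_[d@[np.cos(a),np.sin(a)],d@[-np.sin(a),np.cos(a)],P[:,2]]*1000
K=L[(np.hypot(L[:,0],L[:,1])<12)&(L[:,2]>165)&(L[:,2]<190)];print('knob',K.mean(0),len(K),K[:,2].max())
a=cv2.resize(q['frame'][170:260,230:350],(400,300),interpolation=cv2.INTER_CUBIC)
b=cv2.resize(t['frame'][180:270,200:320],(400,300),interpolation=cv2.INTER_CUBIC)
cv2.imwrite('pics/c8.png',np.hstack([b,a])[:,:,::-1])
E
```

```text
23.05 [459.2945 295.5025 260.6065] standxy -99.20564581026669 123.32854383828293 yaw y 75.23084718674042 z [ 0.0006  0.0017 -1.    ] F [ 1.1045 -0.2858 -0.1492] 0.004470905688232858
T [-24.7996  -9.9531  -7.3472  -4.3257  29.5861  64.9788  68.6618] 155.1421166251069
T [-26.3587  -7.9842  -3.1766   8.5092  35.2673  65.7914  68.7848] 155.51414802732054
knob [ -1.6577  -0.5893 176.4893] 60 182.31578460551822
```

View pics/c8.png

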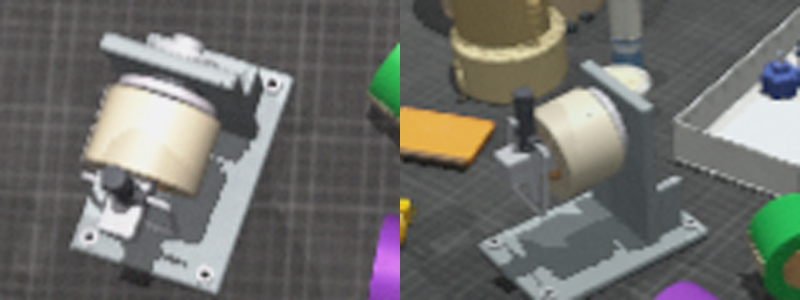

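```bash
python3 -c "
from bench import ctrl
print(ctrl.close_job())"
```

```text
the job is handed in; nothing more can be done
None
```

I handed the job in at about 23 s of the 59 s allowed. In the last pictures the reel looks home against the flange, the hitch pin stands in the cross hole and its loop is shut under the spindle. The judge returned no verdict.

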